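# Load the indexing drying carousel and latch its hatch

### The job

Put every clay mould waiting on the ware board into the drying carousel, each lying flat in a nest of its own: load through the open hatch, and index the table with the orange knob to bring up the next empty nest. When all are in, index once more so that an empty nest rests in its detent under the hatch, then shut the lid fully and only then turn the red turnbutton square across its edge. Leave the bowl, the cup and the spatula where they are.

Things in the scene. Friction and masses are not known exactly. Their poses are not given: they have to be found in the camera images.
- hatch (a point): Centre of the loading hatch (130 x 130 mm opening) in the carousel's fixed clear top, at the height of the indexing table's face (50 mm up), 105 mm from its axis: where an indexed nest stands. Nests are reachable only here: the top, 88 to 93 mm above the bench, covers the rest of the 360 x 350 mm wooden case. z up, x to the table's axis, y to the lid's hinge; turnbutton on the -y side.
- turntable (a joint): Angle of the indexing table about its vertical axis, rad, positive anticlockwise seen from above; turns both ways, stops at -7 and +7. A spring detent holds it at every multiple of pi/3 (six positions, 0 at the start); about 0.2 N m takes it out, and past half-way it is drawn into the next position when let go.
- knob_grip (a point): Grip point of the orange knob on the indexing table's axis, above the clear top (this point is 120 mm above the bench): an upright bar 54 mm long, 12 mm wide, 30 mm high, from 100 to 130 mm above the bench, on a black disc of 60 mm. It turns with the table; the bar lies along this frame's x axis. Turned by 1.05 rad (60 degrees) it brings the next nest to the hatch.
- lid (a joint): Angle of the hatch's lid, rad: 0 shut flat over the hatch, grows as it opens, 2.4 fully back. Stiff hinge: it stays where it is left; about 1 to 2 N at its edge moves it.
- lid_edge (a point): Middle of the lid's free edge, upper face. The lid is a clear pane 138 x 138 mm, 6 mm thick, in a light wooden frame; a dark wooden pull bar 60 x 10 mm, 14 mm proud, runs along the edge 35 mm in from it. Seen from the hinge the lid swings over the hatch to shut.
- lid_hinge (a point): Middle of the lid's hinge line, which runs along the hatch frame's x axis 68 mm from the hatch's centre on its +y side, 97 mm above the bench.
- turnbutton (a joint): Angle of the red turnbutton about its vertical pivot, rad, positive anticlockwise seen from above: about 0 = bar parallel to the lid's edge, clear of the lid; 1.57 = bar square to the edge, one end over the shut lid's edge (secured). Stop at 1.65. Light friction (0.05 N m).
- button_grip (a point): Centre of the red turnbutton's bar, 120 mm above the bench, on its pivot, 86 mm from the hatch's centre on the -y side. The bar is 60 mm long (along this frame's x axis), 12 mm wide, from 105 to 131 mm above the bench.
- board: Plywood ware board, fixed, 280 x 250 mm, 12 mm thick, on which the moulds wait. Origin: centre of its underside.
- nest0 (a point): Nest 0 of the indexing table: centre of its floor, on the table's upper face, 105 mm from the axis, nests 60 degrees apart. A pocket of six low grey curbs (62 mm across flats, 8 mm high, 4 mm thick) for one mould.
- nest1 (a point): Nest 1 of the indexing table: centre of its floor, on the table's upper face, 105 mm from the axis, nests 60 degrees apart. A pocket of six low grey curbs (62 mm across flats, 8 mm high, 4 mm thick) for one mould.
- nest2 (a point): Nest 2 of the indexing table: centre of its floor, on the table's upper face, 105 mm from the axis, nests 60 degrees apart. A pocket of six low grey curbs (62 mm across flats, 8 mm high, 4 mm thick) for one mould.
- nest3 (a point): Nest 3 of the indexing table: centre of its floor, on the table's upper face, 105 mm from the axis, nests 60 degrees apart. A pocket of six low grey curbs (62 mm across flats, 8 mm high, 4 mm thick) for one mould.
- nest4 (a point): Nest 4 of the indexing table: centre of its floor, on the table's upper face, 105 mm from the axis, nests 60 degrees apart. A pocket of six low grey curbs (62 mm across flats, 8 mm high, 4 mm thick) for one mould.
- nest5 (a point): Nest 5 of the indexing table: centre of its floor, on the table's upper face, 105 mm from the axis, nests 60 degrees apart. A pocket of six low grey curbs (62 mm across flats, 8 mm high, 4 mm thick) for one mould.
- mould_a: A round fired-clay press mould, terracotta, 52 mm diameter, 26 mm high, a flower pressed in its upper face, about 90 g. Origin: centre of its underside; z up. May be absent.
- mould_b: A round fired-clay press mould, terracotta, 52 mm diameter, 26 mm high, a flower pressed in its upper face, about 90 g. Origin: centre of its underside; z up. May be absent.
- mould_c: A round fired-clay press mould, terracotta, 52 mm diameter, 26 mm high, a flower pressed in its upper face, about 90 g. Origin: centre of its underside; z up. May be absent.
- mould_d: A round fired-clay press mould, terracotta, 52 mm diameter, 26 mm high, a flower pressed in its upper face, about 90 g. Origin: centre of its underside; z up. May be absent.
- bowl: Bystander: blue bowl, 110 mm wide, 50 mm high. Origin: centre of its underside.
- brush_cup: Bystander: black cup, 72 mm wide, 90 mm high. Origin: centre of its underside.
- spatula: Bystander: spatula 200 mm long, lying flat.
There are look-alikes about, which are no part of the job. What is shaped like the mould_a but purple, turquoise or yellow is not meant.

How it is judged:
On the way, in this order (a step that is already met when the one before it is completed fails the run):
1. every mould lies in a nest, and an empty nest rests under the hatch ((distance between mould_a and nest0 below 0.009 m or distance between mould_a and nest1 below 0.009 m or distance between mould_a and nest2 below 0.009 m or distance between mould_a and nest3 below 0.009 m or distance between mould_a and nest4 below 0.009 m or distance between mould_a and nest5 below 0.009 m) and angle between each of mould_a, mould_b, mould_c, mould_d's own z axis and vertical below 0.08 rad and (distance between mould_b and nest0 below 0.009 m or distance between mould_b and nest1 below 0.009 m or distance between mould_b and nest2 below 0.009 m or distance between mould_b and nest3 below 0.009 m or distance between mould_b and nest4 below 0.009 m or distance between mould_b and nest5 below 0.009 m) and (distance between mould_c and nest0 below 0.009 m or distance between mould_c and nest1 below 0.009 m or distance between mould_c and nest2 below 0.009 m or distance between mould_c and nest3 below 0.009 m or distance between mould_c and nest4 below 0.009 m or distance between mould_c and nest5 below 0.009 m) and (distance between mould_d and nest0 below 0.009 m or distance between mould_d and nest1 below 0.009 m or distance between mould_d and nest2 below 0.009 m or distance between mould_d and nest3 below 0.009 m or distance between mould_d and nest4 below 0.009 m or distance between mould_d and nest5 below 0.009 m) and horizontal distance between each of mould_a, mould_b, mould_c, mould_d and hatch above 0.07 m and horizontal distance between any of nest0, nest1, nest2, nest3, nest4, nest5 and hatch below 0.009 m and velocity of joint turntable between -0.1 and 0.1 rad/s), for 0.3 s.
2. then the lid is shut (value of joint lid below 0.06 rad), for 0.2 s.
3. then the turnbutton is turned across the lid's edge (value of joint turnbutton above 1.3 rad), for 0.2 s.
At the end, for the whole second after the job is handed in: Each mould flat (0.08 rad) in a nest (underside centre within 9 mm of the nest), none within 70 mm of the hatch centre; table at rest with a nest within 9 mm of the hatch centre; lid under 0.06 rad; turnbutton past 1.3 rad (all of step 1 and value of joint lid below 0.06 rad and value of joint turnbutton above 1.3 rad); the robot touches nothing.
It fails at once if the bowl is moved more than 30 mm (distance of bowl from where it was at the start of the episode above 0.03 m).
It fails at once if the brush_cup is moved more than 30 mm (distance of brush_cup from where it was at the start of the episode above 0.03 m).
It fails at once if the spatula is moved more than 30 mm (distance of spatula from where it was at the start of the episode above 0.03 m).
Of mould_a, mould_b, mould_c, mould_d only 3 to 4 are there at a start; the rules pass over those that are not, and their reading is None.
At some moment in a run one of mould_a, mould_b, mould_c, mould_d may be knocked a few centimetres aside while the robot is not near it.
Once in a run the grip may slacken for a moment while it holds something.
It also fails if it takes over 210 s, if anything falls off the work surface, if the arm or the gripper's body presses on something with over 40 N, if the wrist force passes 120 N, or if a joint passes its speed limit or range.

### The arm

A 7-joint arm with a two-finger parallel gripper is mounted at the origin on the work surface. World frame = base frame: x ahead of the robot, y to its left, z up, the work surface at z = 0. Lengths are in m, angles in rad, forces in N, time in s.
With the tool pointing down it reaches from about 0.425 to 0.875 m from the base axis. Payload 4.7 kg.
Tool frame: the origin (TCP) lies between the finger pads; the fingertips stand 19 mm ahead of it and the grasp point (between the pads) is the TCP (ctrl.tip_extent is the distance from the TCP to the fingertips, in m); z points along the fingers, y is the line along which they close (so a half turn about z gives the same grasp; the last joint's range is limited). The gripper opens to 87 mm and grips with 3 to 60 N. Pads are 19 mm wide; open, the fingers measure 117 mm over their backs; the gripper's body (75 mm by 190 mm) begins 51 mm behind the grasp point.
Start: joints at [1.309, 0.321, -0.07, 1.45, 0.023, 1.371, -0.057], TCP at [0.177, -0.625, 0.242] pointing down, gripper open.
Joint ranges: [-2.86, 2.86], [-0.3, 2.09], [-1.38, 1.24], [0.06, 2.45], [-1.56, 4.7], [0.09, 2.05], [-2.69, 2.69]. Speed limits (rad/s): [2.57, 2.57, 3.14, 3.14, 3.14, 3.14, 3.14].

### API

Orientations are given as a rotation vector (axis times angle).
In Python, from bench import ctrl gives the robot as it stands.
- The arm moves only by the shell command python3 -m crank 'ROWS' [OPENING] [FORCE]. ROWS is JSON, a list of rows, each an object of numbers: "tx", "ty", "tz": the shift along the tool's x, y, z in mm; "turn": the turn about the tool's z in units of 5 degrees (1.0 is 5 degrees). In form: [{"tx": .., "ty": .., "tz": .., "turn": ..}, ...]. A call has 1 to 5 rows; each row is the pose to reach, as a shift and turn from the pose commanded when the call began, along the tool's axes at that moment; what a row does not reach only later rows make up. A row lasts 1/8 s, in which the tool goes at most 62.5 mm and 10.7 degrees, less where a joint would pass 70% of its speed; a pose out of reach is approached as far as the arm can. A call with a gripper value outside its range is refused whole. OPENING is the finger opening in mm, from 0 to 87, set as the call begins (- or left out, the last holds). The fingers move at their own pace and stop on an object; FORCE is the grip in N (left out, the last holds). Time passes only in rows, so rows that repeat a pose let the fingers close. It gives the time, the measured TCP pose, the force, the opening and the grip force at its end, in the units of the state.
- ctrl.get_state(): the state, without advancing time (a new reading comes with each control period).
- ctrl.get_image(name): name is "scene" or "top"; returns (picture, depth): 420x560x3 uint8, red, green, blue; 420x560 float32, m along the optical axis (not along the pixel's ray), 0 where there is no reading.
- ctrl.camera_model(name): a dict with "intrinsics" (3x3 intrinsics, pixels), "origin" and "orientation" of the camera in the world. Camera axes: x right, y down, z forward; pixel columns grow to the right and rows downward; lengths in m; the calibration is good to about 2 mm. A picture is of the moment at which its call begins. camera_model takes no time and is no camera call.
- ctrl.close_job(): hands the job in; it is judged then, once.
Trained networks look in the newest picture that a camera, given by its name, has taken for a name from the list of things; names that differ only in an ending like _2 or _b are one class to them, and where a whole thing is asked for, a point or a joint stands for the part that bears it (a point fixed in the world has none). Each returns a list of dicts, best first, with "confidence" (0 to 1); they miss things now and then, are a little off and sometimes report something else, mostly with a low value. They report only what shows in the picture. A call takes as long as a camera call. They do not tell look-alikes from the thing itself.
- ctrl.recognise(camera, query): "xyz" ([x, y, z] in m, in world coordinates, good to about 4 mm: the middle of the surface that is visible of it).
- ctrl.mark_of(camera, query): "xyz" ([x, y, z] in m, in world coordinates, good to about 4 mm: a listed point, or the origin of a listed thing).
The state is a dict: "time": time; "joint_positions": joint angles; "qd": joint speeds; "joint_torque": joint torques, N m; "position": TCP position; "tool_rot": TCP orientation; "ft_force": force on the tool from outside, world axes, zero at the start; "torque": the same for the moment, N m; "grip_width": opening from 0.0 (shut) to 1.0 (fully open); "grip_force": force on a finger pad.
Only numpy, scipy, OpenCV 4.12 (cv2) and the standard library are available. Lean on these libraries where they do the work, as an engineer would, in place of code of your own. Each camera call takes 0.05 s, during which the arm holds its last target. There are 200 camera calls.

## Working session

There is one attempt and no reset: what is moved stays moved. The work goes in short steps, Python scripts to look and compute and a shell command to move; the robot and the scene stay as the last step left them, time stands still between calls to the robot, and variables do not carry over. Pictures are saved under pics/ and viewed, at most 16 in all, crops included, and the job is handed in when it is done.

```bash
mkdir -p pics; ls; python3 - <<'E'
from bench import ctrl
import cv2,numpy as np
s=ctrl.get_state();print({k:np.round(v,3).tolist() for k,v in s.items()})
for c in("scene","top"):
    im,d=ctrl.get_image(c);cv2.imwrite(f"pics/{c}0.png",im[...,::-1])
    m=ctrl.camera_model(c);print(c,np.round(m["origin"],3),np.round(m["orientation"],3),np.round(m["intrinsics"],1).tolist())
    for q in["mould_a","bowl","brush_cup","spatula","board"]:
        print(q,[(np.round(r["xyz"],3).tolist(),round(r["confidence"],2)) for r in ctrl.mark_of(c,q)])
    for q in["hatch","knob_grip","lid_edge","lid_hinge","button_grip","nest0"]:
        print(q,[(np.round(r["xyz"],3).tolist(),round(r["confidence"],2)) for r in ctrl.mark_of(c,q)])
E
```

```text
pics
{'time': 0.0, 'joint_positions': [1.309, 0.322, -0.07, 1.452, 0.023, 1.371, -0.057], 'qd': [-0.002, 0.0, 0.001, 0.001, 0.001, -0.0, -0.001], 'joint_torque': [-0.0, -49.129, -0.404, -31.253, -0.064, 0.044, 0.0], 'position': [0.177, -0.625, 0.24], 'tool_rot': [-3.11, -0.432, 0.001], 'ft_force': [-0.013, -0.718, 0.369], 'torque': [-0.019, -0.001, 0.012], 'grip_force': 0.0, 'grip_width': 0.997}
scene [ 1.168 -0.877  1.353] [-2.358 -0.716  0.257] [[491.6, 0.0, 278.5], [0.0, 491.6, 205.2], [0.0, 0.0, 1.0]]
mould_a [([0.565, -0.253, 0.011], 0.73), ([0.632, -0.495, 0.002], 0.6), ([0.715, -0.374, -0.003], 0.58), ([0.48, 0.146, 0.054], 0.58), ([0.56, -0.364, 0.012], 0.55), ([0.437, -0.363, 0.01], 0.54), ([0.502, -0.498, 0.0], 0.54)]
bowl [([0.769, -0.183, -0.004], 0.85)]
brush_cup [([0.59, 0.467, -0.004], 0.96), ([0.486, 0.219, 0.094], 0.32)]
spatula [([0.486, 0.423, -0.001], 0.7)]
board [([0.5, -0.303, -0.001], 0.95)]
hatch [([0.483, 0.143, 0.045], 0.85)]
knob_grip [([0.586, 0.142, 0.125], 0.66)]
lid_edge [([0.495, 0.274, 0.223], 0.59), ([0.772, -0.182, -0.002], 0.41)]
lid_hinge [([0.489
[... 358 characters left out ...]
-0.258, 0.01], 0.83), ([0.719, -0.373, -0.0], 0.81), ([0.488, 0.212, 0.095], 0.7), ([0.63, -0.492, 0.001], 0.6), ([0.435, -0.365, 0.014], 0.51)]
bowl [([0.769, -0.189, -0.002], 0.73), ([0.589, 0.14, 0.123], 0.5)]
brush_cup [([0.589, 0.47, 0.002], 0.61)]
spatula [([0.489, 0.423, -0.0], 0.84)]
board [([0.496, -0.306, -0.003], 0.81), ([0.484, 0.148, 0.046], 0.44)]
hatch [([0.482, 0.146, 0.048], 0.76), ([0.589, 0.469, -0.0], 0.69), ([0.769, -0.187, -0.001], 0.63)]
knob_grip [([0.589, 0.138, 0.124], 0.73)]
lid_edge [([0.493, 0.27, 0.223], 0.79)]
lid_hinge [([0.486, 0.212, 0.095], 0.71)]
button_grip [([0.47, 0.062, 0.123], 0.57)]
nest0 [([0.542, 0.233, 0.049], 0.88), ([0.479, 0.146, 0.051], 0.68)]
```

View pics/top0.png

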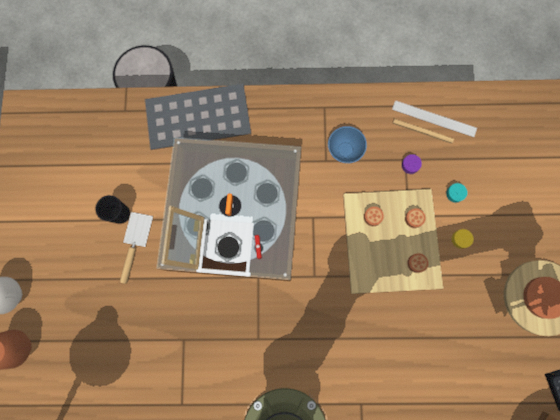

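View pics/scene0.png

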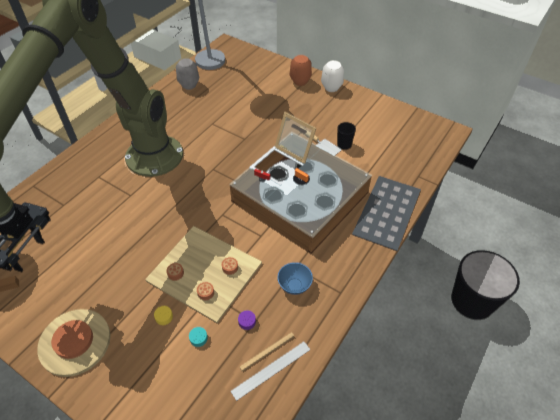

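Top view: three terracotta moulds are on the board, at (373,215), (416,217) and (418,262), the last in shadow. The look-alikes are off the board, the lid leans back at (183,240), the orange knob is at (229,204) and the red button at (258,247). Next I refine the positions.

```bash
cat > h.py <<'E'
from bench import ctrl
import cv2,numpy as np
from scipy.spatial.transform import Rotation as Rot
def cloud(c,im=None,d=None):
    if im is None: im,d=ctrl.get_image(c)
    m=ctrl.camera_model(c);K=np.array(m["intrinsics"]);o=np.array(m["orientation"])
    R=o if o.shape==(3,3) else Rot.from_rotvec(o).as_matrix()
    v,u=np.indices(d.shape)
    p=np.stack([(u-K[0,2])/K[0,0]*d,(v-K[1,2])/K[1,1]*d,d],-1)
    return im,p@R.T+m["origin"],d>0
def hsv(im): return cv2.cvtColor(im,cv2.COLOR_RGB2HSV)
def moulds(c,P=None):
    im,p,ok=P or cloud(c);h=hsv(im)
    out=[]
    for zlo,zhi,box in[(.03,.05,(.3,.75,-.5,-.12))]:
        k=ok&(p[...,2]>zlo)&(p[...,2]<zhi)&(p[...,0]>box[0])&(p[...,0]<box[1])&(p[...,1]>box[2])&(p[...,1]<box[3])
        n,l,st,_=cv2.connectedComponentsWithStats(k.astype(np.uint8))
        for i in range(1,n):
            if st[i,4]>60:
                q=p[l==i];lo,hi=np.percentile(q[:,:2],[2,98],axis=0)
                out.append((np.round((lo+hi)/2,4).tolist(),np.round(hi-lo,3).tolist(),st[i,4],np.median(h[l==i],0).tolist()))
    return out
def go(target,yaw):
    "shift to bring TCP to target with tool y at yaw deg (mod 180)"
    s=ctrl.get_state();R=Rot.from_rotvec(s["tool_rot"]).as_matrix()
    t=R.T@(np.array(target)-s["position"])*1000
    y=np.degrees(np.arctan2(R[1,1],R[0,1]))
    print("tcp",np.round(s["position"],4),"yaw_y",round(y,1),"shift mm",np.round(t,1),"turn",round(-(yaw-y)/5,2),"F",np.round(s["ft_force"],1),"w",round(s["grip_width"]*87,1),"gf",round(s["grip_force"],1),"t",round(s["time"],2),"j7",round(s["joint_positions"][6],2))
E
python3 - <<'E'
from h import *
for c in("scene","top"):
    P=cloud(c);print(c);[print(" m",m) for m in moulds(c,P)]
    im,p,ok=P;h=hsv(im);x,y,z=p[...,0],p[...,1],p[...,2]
    reg=ok&(abs(x-.53)<.25)&(abs(y-.14)<.25)&(z>.095)&(z<.14)&(h[...,1]>150)&(h[...,2]>90)
    for nm,k in(("orange",reg&(h[...,0]>7)&(h[...,0]<20)&(abs(x-.588)<.05)&(abs(y-.14)<.05)),("red",reg&((h[...,0]<6)|(h[...,0]>172))&(abs(y-.063)<.05))):
        q=p[k][:,:2]
        if len(q)<8: print(nm,len(q));continue
        (cx,cy),(w,hh),a=cv2.minAreaRect(q.astype(np.float32)*1000)
        e=np.linalg.svd(q-q.mean(0))[2][0]
        print(nm,len(q),round(cx),round(cy),round(w),round(hh),round(a,1),"pca",round(np.degrees(np.arctan2(e[1],e[0])),1),"zmed",np.median(p[k][:,2]).round(3))
    # clear top/case rim
    k=ok&(abs(x-.55)<.3)&(abs(y-.14)<.3)&(z>.08)&(z<.1)
    n,l,st,_=cv2.connectedComponentsWithStats(k.astype(np.uint8));i=1+st[1:,4].argmax()
    print("case",st[i,4],cv2.minAreaRect(p[l==i][:,:2].astype(np.float32)*1000))
go([.566,-.256,.15],31)
E
```

```text
scene
 m ([0.5665, -0.2537], [0.048, 0.046], np.int32(195), [12.0, 127.0, 197.0])
 m ([0.4356, -0.3666], [0.049, 0.047], np.int32(205), [12.0, 125.0, 119.0])
 m ([0.732, -0.1806], [0.034, 0.086], np.int32(128), [104.0, 114.5, 105.0])
 m ([0.5593, -0.3666], [0.048, 0.049], np.int32(213), [12.0, 127.0, 197.0])
orange 98 582 146 34 71 72.5 pca -10.3 zmed 0.123
red 81 476 61 53 18 5.7 pca 8.6 zmed 0.125
case 6268 ((587.048828125, 136.98802185058594), (358.3775329589844, 365.2036437988281), 84.2489013671875)
top
 m ([0.5655, -0.2526], [0.046, 0.046], np.int32(284), [12.0, 129.0, 199.0])
 m ([0.5584, -0.366], [0.046, 0.048], np.int32(291), [12.0, 131.0, 199.0])
 m ([0.4348, -0.3654], [0.048, 0.047], np.int32(305), [12.0, 125.0, 126.0])
orange 133 589 137 12 60 85.0 pca 174.1 zmed 0.128
red 84 474 60 60 10 4.9 pca -174.0 zmed 0.131
case 12693 ((587.7186889648438, 137.7293701171875), (350.9679260253906, 361.72113037109375), 84.55135345458984)
tcp [ 0.177  -0.6255  0.2416] yaw_y -74.2 shift mm [ 474.9 -249.6   91.6] turn -21.04 F [ 0.1 -0.   0. ] w 87.1 gf 0.0 t 1.3 j7 -0.06
```

```bash
python3 -m crank '[{"tx":50,"ty":-26},{"tx":100,"ty":-52},{"tx":150,"ty":-78},{"tx":200,"ty":-104},{"tx":240,"ty":-125}]' 80 20
python3 -m crank '[{"tx":50,"ty":-26,"tz":20},{"tx":100,"ty":-52,"tz":40},{"tx":150,"ty":-78,"tz":60},{"tx":200,"ty":-104,"tz":80},{"tx":235,"ty":-125,"tz":90}]'
python3 -m crank '[{"turn":-2.1},{"turn":-4.2},{"turn":-6.3},{"turn":-8.4},{"turn":-10.4}]'
python3 -m crank '[{"turn":-2.1},{"turn":-4.2},{"turn":-6.3},{"turn":-8.4},{"turn":-10.4}]'
python3 - <<'E'
from h import *
go([.566,-.253,.043],29.5)
E
```

```text
tcp [ 0.177  -0.6255  0.2416] yaw_y -74.2 shift mm [ 475.8 -252.5  198.6] turn -20.74 F [ 0.1 -0.   0. ] w 87.1 gf 0.0 t 1.3 j7 -0.06$[0]: bad value
$[0]: bad value
$[0]: bad value
$[0]: bad value
```

```bash
python3 -m crank '[{"tx":50,"ty":-26,"tz":0,"turn":0},{"tx":100,"ty":-52,"tz":0,"turn":0},{"tx":150,"ty":-78,"tz":0,"turn":0},{"tx":200,"ty":-104,"tz":0,"turn":0},{"tx":240,"ty":-125,"tz":0,"turn":0}]' 80 20
```

```text
time: 1.92
position: [0.3758, -0.4378, 0.2419]
tool_rot: [3.111, 0.435, 0.001]
ft_force: [0.3, -0.7, 0.4]
grip_width: 0.916
grip_force: 0.0
```

All keys are required.

```bash
python3 -m crank '[{"tx":50,"ty":-26,"tz":20,"turn":0},{"tx":100,"ty":-52,"tz":40,"turn":0},{"tx":150,"ty":-78,"tz":60,"turn":0},{"tx":200,"ty":-104,"tz":80,"turn":0},{"tx":235,"ty":-125,"tz":90,"turn":0}]' >/dev/null
python3 -m crank '[{"tx":0,"ty":0,"tz":0,"turn":-2.1},{"tx":0,"ty":0,"tz":0,"turn":-4.2},{"tx":0,"ty":0,"tz":0,"turn":-6.3},{"tx":0,"ty":0,"tz":0,"turn":-8.4},{"tx":0,"ty":0,"tz":0,"turn":-10.4}]' >/dev/null
python3 -m crank '[{"tx":0,"ty":0,"tz":0,"turn":-2.1},{"tx":0,"ty":0,"tz":0,"turn":-4.2},{"tx":0,"ty":0,"tz":0,"turn":-6.3},{"tx":0,"ty":0,"tz":0,"turn":-8.4},{"tx":0,"ty":0,"tz":0,"turn":-10.4}]'
python3 - <<'E'
from h import *
for c in("top","scene"): print(moulds(c))
go([.566,-.253,.043],29.5)
E
```

```text
time: 3.8
position: [0.5659, -0.2557, 0.1516]
tool_rot: [1.568, 2.722, -0.0]
ft_force: [-0.3, 0.0, 0.4]
grip_width: 0.92
grip_force: 0.0
[([0.5655, -0.2511], [0.048, 0.043], np.int32(257), [12.0, 126.0, 137.0])]
[([0.5667, -0.2527], [0.048, 0.049], np.int32(193), [12.0, 125.0, 123.0]), ([0.4362, -0.3658], [0.049, 0.048], np.int32(206), [12.0, 127.5, 202.0]), ([0.732, -0.1841], [0.034, 0.089], np.int32(130), [104.5, 114.0, 107.5]), ([0.5598, -0.3669], [0.047, 0.049], np.int32(213), [12.0, 127.0, 202.0])]
tcp [ 0.5659 -0.2558  0.1515] yaw_y 29.8 shift mm [  2.4   1.5 108.5] turn 0.06 F [-0.3  0.2  0.5] w 80.0 gf 0.0 t 3.9 j7 0.72
```

```bash
python3 -m crank '[{"tx":2,"ty":2,"tz":40,"turn":0},{"tx":2,"ty":2,"tz":80,"turn":0},{"tx":2,"ty":2,"tz":100,"turn":0},{"tx":2,"ty":2,"tz":108,"turn":0},{"tx":2,"ty":2,"tz":108,"turn":0}]' >/dev/null
python3 -m crank '[{"tx":0,"ty":0,"tz":0,"turn":0},{"tx":0,"ty":0,"tz":0,"turn":0},{"tx":0,"ty":0,"tz":0,"turn":0},{"tx":0,"ty":0,"tz":0,"turn":0},{"tx":0,"ty":0,"tz":0,"turn":0}]' 40 30
python3 -m crank '[{"tx":0,"ty":0,"tz":-20,"turn":0},{"tx":0,"ty":0,"tz":-60,"turn":0},{"tx":0,"ty":0,"tz":-100,"turn":0},{"tx":0,"ty":0,"tz":-140,"turn":0},{"tx":0,"ty":0,"tz":-140,"turn":0}]'
python3 - <<'E'
from h import *
go([.4835,.148,.081],29.5)
E
```

```text
time: 5.15
position: [0.5667, -0.2531, 0.044]
tool_rot: [1.576, 2.718, -0.001]
ft_force: [-0.7, 0.2, 2.1]
grip_width: 0.587
grip_force: 30.0
time: 5.78
position: [0.5692, -0.2531, 0.1885]
tool_rot: [1.571, 2.711, 0.001]
ft_force: [0.1, -0.4, -1.8]
grip_width: 0.589
grip_force: 30.0
tcp [ 0.5692 -0.2531  0.1885] yaw_y 29.8 shift mm [391.3 124.7 105.5] turn 0.07 F [ 0.1 -0.4 -1.8] w 51.3 gf 30.0 t 5.78 j7 0.73
```

```bash
python3 -m crank '[{"tx":40,"ty":13,"tz":0,"turn":0},{"tx":80,"ty":25,"tz":0,"turn":0},{"tx":125,"ty":40,"tz":0,"turn":0},{"tx":170,"ty":54,"tz":0,"turn":0},{"tx":210,"ty":67,"tz":0,"turn":0}]' >/dev/null
python3 -m crank '[{"tx":45,"ty":14,"tz":0,"turn":0},{"tx":90,"ty":29,"tz":0,"turn":0},{"tx":130,"ty":42,"tz":0,"turn":0},{"tx":165,"ty":53,"tz":0,"turn":0},{"tx":181,"ty":58,"tz":0,"turn":0}]' 
python3 -m crank '[{"tx":0,"ty":0,"tz":0,"turn":0},{"tx":0,"ty":0,"tz":0,"turn":0}]' 
python3 - <<'E'
from h import *
for c in("top","scene"):
    im,d=ctrl.get_image(c); cv2.imwrite(f"pics/{c}1.png",im[...,::-1])
    print(moulds(c,cloud(c,im,d)))
go([.4835,.148,.081],29.5)
a=cv2.imread("pics/scene1.png")[100:250,180:400];cv2.imwrite("pics/c1.png",cv2.resize(a,None,fx=3.5,fy=3.5,interpolation=2))
E
```

```text
time: 7.02
position: [0.4793, 0.1512, 0.1832]
tool_rot: [-1.57, -2.72, 0.001]
ft_force: [-0.8, 0.4, -1.5]
grip_width: 0.585
grip_force: 30.0
time: 7.28
position: [0.4808, 0.1474, 0.1832]
tool_rot: [-1.577, -2.717, 0.002]
ft_force: [0.2, 0.1, -1.8]
grip_width: 0.584
grip_force: 30.0
[([0.5586, -0.3665], [0.047, 0.047], np.int32(291), [12.0, 131.0, 203.0]), ([0.4346, -0.3649], [0.047, 0.046], np.int32(306), [12.0, 131.0, 203.0])]
[([0.4363, -0.3666], [0.048, 0.047], np.int32(204), [12.0, 127.5, 195.0]), ([0.7307, -0.1826], [0.032, 0.09], np.int32(134), [104.0, 114.0, 105.0]), ([0.5602, -0.3667], [0.046, 0.048], np.int32(214), [12.0, 127.0, 195.5])]
tcp [0.4811 0.1472 0.1833] yaw_y 29.7 shift mm [ -0.4   2.6 102.3] turn 0.04 F [-0.5 -0.8 -1.9] w 51.0 gf 30.0 t 7.38 j7 0.09
```

View pics/c1.png

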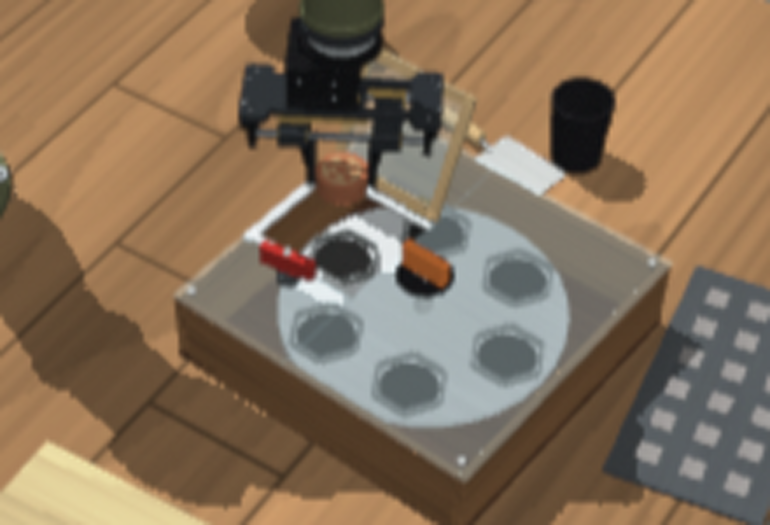

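The mould is held level above the hatch nest, at crop (345,175), and the gripper is clear of the lid. Lowering it now.

```bash
python3 -m crank '[{"tx":0,"ty":2.5,"tz":40,"turn":0},{"tx":0,"ty":2.5,"tz":75,"turn":0},{"tx":0,"ty":2.5,"tz":90,"turn":0},{"tx":0,"ty":2.5,"tz":98,"turn":0},{"tx":0,"ty":2.5,"tz":98,"turn":0}]' 
python3 -m crank '[{"tx":0,"ty":0,"tz":2,"turn":0},{"tx":0,"ty":0,"tz":3,"turn":0},{"tx":0,"ty":0,"tz":3,"turn":0}]' 
python3 - <<'E'
from h import *
go([.4835,.148,.081],29.5)
E
```

```text
time: 8.0
position: [0.4834, 0.1497, 0.0859]
tool_rot: [1.576, 2.717, 0.0]
ft_force: [0.0, -0.6, -1.0]
grip_width: 0.583
grip_force: 30.0
time: 8.38
position: [0.4837, 0.1495, 0.0831]
tool_rot: [1.576, 2.716, 0.001]
ft_force: [0.9, -2.1, 0.2]
grip_width: 0.583
grip_force: 30.0
tcp [0.4837 0.1495 0.0831] yaw_y 29.8 shift mm [-1.2 -0.9  2.1] turn 0.05 F [ 0.9 -2.1  0.2] w 50.8 gf 30.0 t 8.38 j7 -0.04
```

```bash
python3 -m crank '[{"tx":0,"ty":0,"tz":0,"turn":0},{"tx":0,"ty":0,"tz":0,"turn":0},{"tx":0,"ty":0,"tz":0,"turn":0},{"tx":0,"ty":0,"tz":0,"turn":0}]' 66
python3 -m crank '[{"tx":0,"ty":0,"tz":-30,"turn":0},{"tx":0,"ty":0,"tz":-70,"turn":0},{"tx":0,"ty":0,"tz":-110,"turn":0},{"tx":0,"ty":0,"tz":-110,"turn":0}]' 
python3 -m crank '[{"tx":0,"ty":0,"tz":0,"turn":-2},{"tx":0,"ty":0,"tz":0,"turn":-4},{"tx":0,"ty":0,"tz":0,"turn":-6},{"tx":0,"ty":0,"tz":0,"turn":-8},{"tx":0,"ty":0,"tz":0,"turn":-10}]' 40
python3 - <<'E'
from h import *
go([.588,.138,.120],84.5)
E
```

```text
time: 8.88
position: [0.4831, 0.1498, 0.0826]
tool_rot: [1.575, 2.718, 0.0]
ft_force: [0.7, -2.4, 1.5]
grip_width: 0.753
grip_force: 0.0
time: 9.38
position: [0.4843, 0.1514, 0.1951]
tool_rot: [1.572, 2.716, 0.005]
ft_force: [-0.7, -0.5, -0.7]
grip_width: 0.757
grip_force: 0.0
time: 10.0
position: [0.4818, 0.1502, 0.191]
tool_rot: [-0.268, -3.127, -0.0]
ft_force: [-1.0, 0.1, -0.2]
grip_width: 0.464
grip_force: 0.0
tcp [0.4818 0.1502 0.191 ] yaw_y 80.2 shift mm [-106.9    6.    70.7] turn -0.86 F [-1.   0.1 -0.2] w 40.4 gf 0.0 t 10.0 j7 0.94
```

```bash
python3 -m crank '[{"tx":-40,"ty":2,"tz":0,"turn":-0.9},{"tx":-80,"ty":4,"tz":0,"turn":-0.9},{"tx":-107,"ty":6,"tz":0,"turn":-0.9},{"tx":-107,"ty":6,"tz":0,"turn":-0.9}]'
python3 - <<'E'
from h import *
im,p,ok=cloud("scene")
go([.588,.138,.123],84.5)
a=im[130:230,210:370,::-1];cv2.imwrite("pics/c2.png",cv2.resize(a,None,fx=5,fy=5,interpolation=2))
E
```

```text
time: 10.5
position: [0.5896, 0.1368, 0.1902]
tool_rot: [-0.156, -3.134, -0.003]
ft_force: [-0.5, -0.5, -0.2]
grip_width: 0.455
grip_force: 0.0
tcp [0.5883 0.1375 0.1907] yaw_y 84.4 shift mm [ 0.1  0.4 67.7] turn -0.03 F [-0.3  0.4 -0.6] w 40.1 gf 0.0 t 10.55 j7 0.94
```

View pics/c2.png

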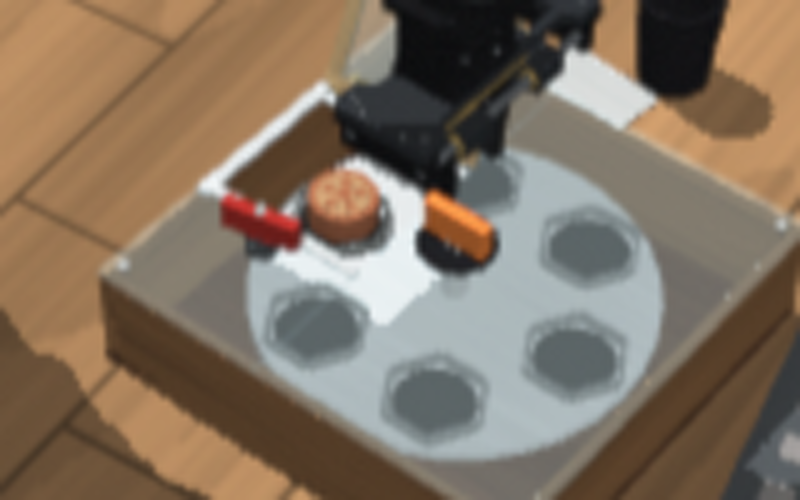

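The mould lies flat in its nest at crop (343,205). Next I grip the knob and index clockwise.

```bash
python3 -m crank '[{"tx":0,"ty":0,"tz":30,"turn":0},{"tx":0,"ty":0,"tz":55,"turn":0},{"tx":0,"ty":0,"tz":67,"turn":0},{"tx":0,"ty":0,"tz":67,"turn":0}]'
python3 -m crank '[{"tx":0,"ty":0,"tz":0,"turn":0},{"tx":0,"ty":0,"tz":0,"turn":0},{"tx":0,"ty":0,"tz":0,"turn":0},{"tx":0,"ty":0,"tz":0,"turn":0}]' 0 30
python3 -m crank '[{"tx":0,"ty":0,"tz":0,"turn":1},{"tx":0,"ty":0,"tz":0,"turn":2.5},{"tx":0,"ty":0,"tz":0,"turn":4},{"tx":0,"ty":0,"tz":0,"turn":5.5},{"tx":0,"ty":0,"tz":0,"turn":7}]' 
python3 -m crank '[{"tx":0,"ty":0,"tz":0,"turn":1.5},{"tx":0,"ty":0,"tz":0,"turn":3},{"tx":0,"ty":0,"tz":0,"turn":4},{"tx":0,"ty":0,"tz":0,"turn":5},{"tx":0,"ty":0,"tz":0,"turn":5}]' 
python3 -m crank '[{"tx":0,"ty":0,"tz":0,"turn":0},{"tx":0,"ty":0,"tz":0,"turn":0},{"tx":0,"ty":0,"tz":0,"turn":0}]' 40
python3 -m crank '[{"tx":0,"ty":0,"tz":-30,"turn":0},{"tx":0,"ty":0,"tz":-70,"turn":0},{"tx":0,"ty":0,"tz":-70,"turn":0}]' 
python3 - <<'E'
from h import *
im,p,ok=cloud("scene");print(moulds("top"))
go([.559,-.3665,.043],-40.5)
a=im[130:230,210:370,::-1];cv2.imwrite("pics/c3.png",cv2.resize(a,None,fx=5,fy=5,interpolation=2))
E
```

```text
time: 11.05
position: [0.5882, 0.137, 0.1249]
tool_rot: [-0.155, -3.136, 0.001]
ft_force: [-0.3, 0.5, 0.1]
grip_width: 0.461
grip_force: 0.0
time: 11.55
position: [0.5896, 0.137, 0.1259]
tool_rot: [0.156, 3.137, 0.0]
ft_force: [0.1, -0.2, 0.5]
grip_width: 0.136
grip_force: 30.0
time: 12.18
position: [0.5891, 0.1358, 0.126]
tool_rot: [1.097, 2.944, -0.004]
ft_force: [-3.0, -3.1, 3.8]
grip_width: 0.162
grip_force: 29.1
time: 12.8
position: [0.5876, 0.1355, 0.1259]
tool_rot: [-1.705, -2.637, 0.008]
ft_force: [-6.3, -3.5, 7.4]
grip_width: 0.136
grip_force: 29.9
time: 13.18
position: [0.5895, 0.137, 0.1255]
tool_rot: [1.704, 2.639, 0.001]
ft_force: [0.8, 0.1, 0.2]
grip_width: 0.388
grip_force: 0.0
time: 13.55
position: [0.5914, 0.1379, 0.199]
tool_rot: [1.701, 2.636, 0.007]
ft_force: [0.5, -0.1, 0.2]
grip_width: 0.454
grip_force: 0.0
[([0.5582, -0.3663], [0.047, 0.048], np.int32(296), [12.0, 131.0, 205.0]), ([0.4348, -0.3647], [0.047, 0.047], np.int32(306), [12.0, 131.0, 205.0])]
tcp [0.5895 0.1368 0.1955] yaw_y 24.3 shift mm [-446.1 -235.   152.6] turn 12.96 F [-0.8 -0.4 -0.6] w 40.0 gf 0.0 t 13.65 j7 -0.03
```

View pics/c3.png

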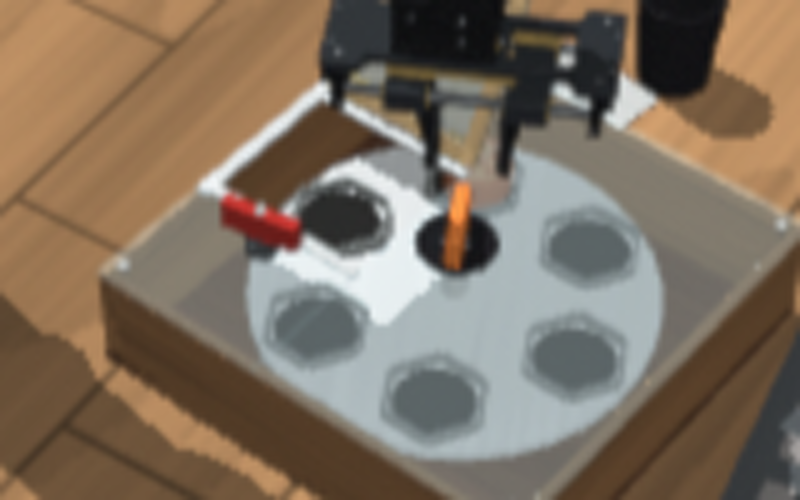

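The table is indexed: an empty nest is under the hatch at crop (343,220) and the mould has moved to (490,185). On to mould B.

```bash
python3 -m crank '[{"tx":-45,"ty":-23,"tz":0,"turn":0},{"tx":-95,"ty":-50,"tz":0,"turn":0},{"tx":-145,"ty":-76,"tz":0,"turn":0},{"tx":-195,"ty":-102,"tz":0,"turn":0},{"tx":-240,"ty":-126,"tz":0,"turn":0}]' 80 >/dev/null
python3 -m crank '[{"tx":-45,"ty":-23,"tz":15,"turn":0},{"tx":-95,"ty":-50,"tz":35,"turn":0},{"tx":-145,"ty":-76,"tz":50,"turn":0},{"tx":-185,"ty":-98,"tz":60,"turn":0},{"tx":-206,"ty":-109,"tz":60,"turn":0}]' >/dev/null
python3 -m crank '[{"tx":0,"ty":0,"tz":0,"turn":2},{"tx":0,"ty":0,"tz":0,"turn":4},{"tx":0,"ty":0,"tz":0,"turn":6},{"tx":0,"ty":0,"tz":0,"turn":8},{"tx":0,"ty":0,"tz":0,"turn":9}]' >/dev/null
python3 -m crank '[{"tx":0,"ty":0,"tz":0,"turn":2},{"tx":0,"ty":0,"tz":0,"turn":4},{"tx":0,"ty":0,"tz":0,"turn":4}]' >/dev/null
python3 - <<'E'
from h import *
print(moulds("scene"))
go([.559,-.3665,.043],-40.5)
E
```

```text
[([0.4351, -0.3664], [0.049, 0.047], np.int32(202), [12.0, 127.5, 197.0]), ([0.7316, -0.1818], [0.034, 0.09], np.int32(132), [105.0, 114.0, 106.0]), ([0.5641, -0.3711], [0.04, 0.042], np.int32(137), [12.0, 130.0, 181.0])]
tcp [ 0.5593 -0.365   0.1355] yaw_y -40.4 shift mm [-1.4  0.8 92.5] turn 0.02 F [-0.6 -0.3 -0.2] w 79.9 gf 0.0 t 15.95 j7 -0.27
```

```bash
python3 -m crank '[{"tx":-1,"ty":1,"tz":40,"turn":0},{"tx":-1,"ty":1,"tz":75,"turn":0},{"tx":-1,"ty":1,"tz":88,"turn":0},{"tx":-1,"ty":1,"tz":92,"turn":0},{"tx":-1,"ty":1,"tz":92,"turn":0}]' >/dev/null
python3 -m crank '[{"tx":0,"ty":0,"tz":0,"turn":0},{"tx":0,"ty":0,"tz":0,"turn":0},{"tx":0,"ty":0,"tz":0,"turn":0},{"tx":0,"ty":0,"tz":0,"turn":0},{"tx":0,"ty":0,"tz":0,"turn":0}]' 40 30
python3 -m crank '[{"tx":0,"ty":0,"tz":-20,"turn":0},{"tx":0,"ty":0,"tz":-60,"turn":0},{"tx":0,"ty":0,"tz":-100,"turn":0},{"tx":0,"ty":0,"tz":-140,"turn":0},{"tx":0,"ty":0,"tz":-140,"turn":0}]'
python3 - <<'E'
from h import *
go([.4835,.148,.083],-40.5)
E
```

```text
time: 17.2
position: [0.5589, -0.3679, 0.0439]
tool_rot: [2.855, 1.31, 0.0]
ft_force: [-0.8, -0.4, 1.6]
grip_width: 0.585
grip_force: 30.0
time: 17.82
position: [0.5612, -0.3689, 0.1892]
tool_rot: [2.848, 1.307, 0.007]
ft_force: [0.2, -0.5, -1.2]
grip_width: 0.585
grip_force: 30.0
tcp [ 0.5612 -0.3689  0.1892] yaw_y -40.7 shift mm [ 341.1 -396.9  103.1] turn -0.04 F [ 0.2 -0.5 -1.2] w 50.9 gf 30.0 t 17.82 j7 -0.27
```

```bash
python3 -m crank '[{"tx":30,"ty":-35,"tz":0,"turn":0},{"tx":65,"ty":-75,"tz":0,"turn":0},{"tx":100,"ty":-116,"tz":0,"turn":0},{"tx":135,"ty":-157,"tz":0,"turn":0},{"tx":170,"ty":-198,"tz":0,"turn":0}]' >/dev/null
python3 -m crank '[{"tx":35,"ty":-41,"tz":0,"turn":0},{"tx":70,"ty":-82,"tz":0,"turn":0},{"tx":105,"ty":-123,"tz":0,"turn":0},{"tx":145,"ty":-169,"tz":0,"turn":0},{"tx":170,"ty":-198,"tz":0,"turn":0}]' >/dev/null
python3 -m crank '[{"tx":0,"ty":0,"tz":0,"turn":0},{"tx":0,"ty":0,"tz":0,"turn":0}]' 
python3 - <<'E'
from h import *
im,p,ok=cloud("scene");print(moulds("top"))
go([.4835,.148,.083],-40.5)
a=im[130:230,210:370,::-1];cv2.imwrite("pics/c4.png",cv2.resize(a,None,fx=5,fy=5,interpolation=2))
E
```

```text
time: 19.32
position: [0.4801, 0.1472, 0.183]
tool_rot: [2.855, 1.309, -0.002]
ft_force: [-0.1, 0.4, -1.2]
grip_width: 0.587
grip_force: 30.0
[([0.4347, -0.3651], [0.047, 0.047], np.int32(307), [12.0, 132.0, 203.0])]
tcp [0.4804 0.1465 0.1831] yaw_y -40.8 shift mm [  3.3   1.3 100.1] turn -0.07 F [-0.1  0.2 -0.8] w 51.0 gf 30.0 t 19.43 j7 -1.11
```

View pics/c4.png

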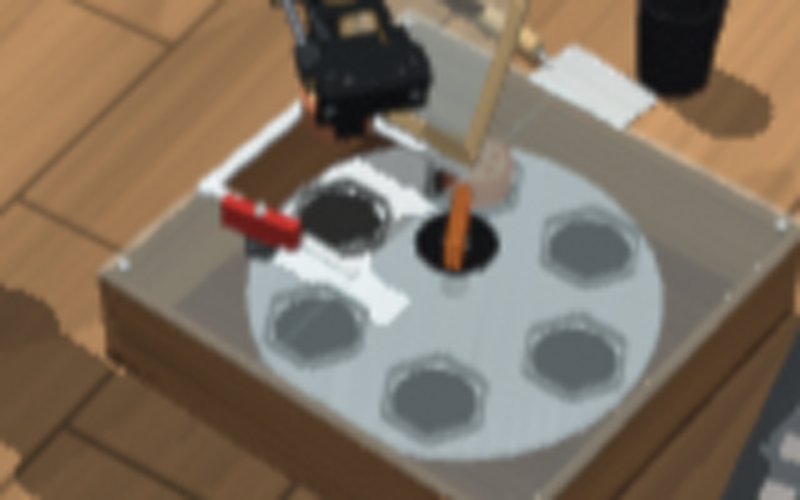

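Mould B is held above the hatch, mostly hidden by the gripper at crop (320,110); the nest below at (343,220) is empty.

```bash
python3 -m crank '[{"tx":3,"ty":1,"tz":40,"turn":0},{"tx":3,"ty":1,"tz":75,"turn":0},{"tx":3,"ty":1,"tz":90,"turn":0},{"tx":3,"ty":1,"tz":97,"turn":0},{"tx":3,"ty":1,"tz":97,"turn":0}]' 
python3 -m crank '[{"tx":0,"ty":0,"tz":2,"turn":0},{"tx":0,"ty":0,"tz":3,"turn":0},{"tx":0,"ty":0,"tz":3,"turn":0}]' 
python3 - <<'E'
from h import *
go([.4835,.148,.083],-40.5)
E
```

```text
time: 20.05
position: [0.4835, 0.1497, 0.087]
tool_rot: [2.855, 1.31, 0.001]
ft_force: [0.0, 0.3, 0.2]
grip_width: 0.585
grip_force: 30.0
time: 20.42
position: [0.4833, 0.1497, 0.0839]
tool_rot: [2.855, 1.31, 0.001]
ft_force: [0.2, -0.9, -1.3]
grip_width: 0.589
grip_force: 30.0
tcp [0.4833 0.1497 0.0839] yaw_y -40.7 shift mm [-1.2  1.3  0.9] turn -0.04 F [ 0.2 -0.9 -1.3] w 51.2 gf 30.0 t 20.43 j7 -1.2
```

```bash
python3 -m crank '[{"tx":0,"ty":0,"tz":1,"turn":0},{"tx":0,"ty":0,"tz":1,"turn":0},{"tx":0,"ty":0,"tz":1,"turn":0},{"tx":0,"ty":0,"tz":1,"turn":0}]' 66 >/dev/null
python3 -m crank '[{"tx":0,"ty":0,"tz":-30,"turn":0},{"tx":0,"ty":0,"tz":-70,"turn":0},{"tx":0,"ty":0,"tz":-108,"turn":0},{"tx":0,"ty":0,"tz":-108,"turn":0}]' 
python3 -m crank '[{"tx":0,"ty":0,"tz":0,"turn":-2},{"tx":0,"ty":0,"tz":0,"turn":-4},{"tx":0,"ty":0,"tz":0,"turn":-6},{"tx":0,"ty":0,"tz":0,"turn":-8},{"tx":0,"ty":0,"tz":0,"turn":-10}]' 40 >/dev/null
python3 -m crank '[{"tx":0,"ty":0,"tz":0,"turn":-2},{"tx":0,"ty":0,"tz":0,"turn":-3},{"tx":0,"ty":0,"tz":0,"turn":-3}]' >/dev/null
python3 - <<'E'
from h import *
go([.588,.138,.124],24.5)
E
```

```text
time: 21.42
position: [0.4849, 0.151, 0.1935]
tool_rot: [2.854, 1.31, 0.009]
ft_force: [-0.1, -0.3, -0.6]
grip_width: 0.758
grip_force: 0.0
tcp [0.4823 0.1499 0.1894] yaw_y 24.3 shift mm [-54.3  91.6  65.2] turn -0.05 F [-0.1  0.   0.1] w 40.0 gf 0.0 t 22.43 j7 0.01
```

```bash
python3 -m crank '[{"tx":-25,"ty":42,"tz":0,"turn":0},{"tx":-45,"ty":76,"tz":0,"turn":0},{"tx":-54,"ty":91,"tz":0,"turn":0},{"tx":-54,"ty":91,"tz":0,"turn":0}]'
python3 - <<'E'
from h import *
im,p,ok=cloud("scene")
go([.588,.138,.124],24.5)
a=im[130:230,210:370,::-1];cv2.imwrite("pics/c5.png",cv2.resize(a,None,fx=5,fy=5,interpolation=2))
E
```

```text
time: 22.92
position: [0.5885, 0.1378, 0.1891]
tool_rot: [-1.706, -2.635, 0.001]
ft_force: [-0.2, -0.3, -0.2]
grip_width: 0.459
grip_force: 0.0
tcp [0.5876 0.1383 0.1894] yaw_y 24.2 shift mm [-0.5  0.4 65.4] turn -0.05 F [-1.3 -0.7 -0.1] w 39.9 gf 0.0 t 22.98 j7 -0.03
```

View pics/c5.png

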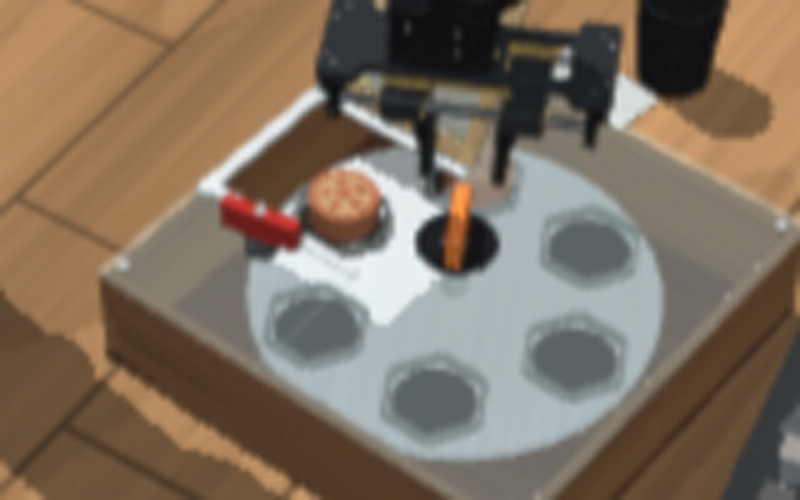

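Mould B is flat in its nest at crop (343,205). Indexing again.

```bash
python3 -m crank '[{"tx":0,"ty":0,"tz":30,"turn":0},{"tx":0,"ty":0,"tz":55,"turn":0},{"tx":0,"ty":0,"tz":65,"turn":0},{"tx":0,"ty":0,"tz":65,"turn":0}]' >/dev/null
python3 -m crank '[{"tx":0,"ty":0,"tz":0,"turn":0},{"tx":0,"ty":0,"tz":0,"turn":0},{"tx":0,"ty":0,"tz":0,"turn":0},{"tx":0,"ty":0,"tz":0,"turn":0}]' 0 30
python3 -m crank '[{"tx":0,"ty":0,"tz":0,"turn":1},{"tx":0,"ty":0,"tz":0,"turn":2.5},{"tx":0,"ty":0,"tz":0,"turn":4},{"tx":0,"ty":0,"tz":0,"turn":5.5},{"tx":0,"ty":0,"tz":0,"turn":7}]' 
python3 -m crank '[{"tx":0,"ty":0,"tz":0,"turn":1.5},{"tx":0,"ty":0,"tz":0,"turn":3},{"tx":0,"ty":0,"tz":0,"turn":4},{"tx":0,"ty":0,"tz":0,"turn":5},{"tx":0,"ty":0,"tz":0,"turn":5}]' 
python3 -m crank '[{"tx":0,"ty":0,"tz":0,"turn":0},{"tx":0,"ty":0,"tz":0,"turn":0},{"tx":0,"ty":0,"tz":0,"turn":0}]' 40 >/dev/null
python3 -m crank '[{"tx":0,"ty":0,"tz":-30,"turn":0},{"tx":0,"ty":0,"tz":-70,"turn":0},{"tx":0,"ty":0,"tz":-70,"turn":0}]' 
python3 - <<'E'
from h import *
im,p,ok=cloud("scene");print(moulds("top"))
go([.4355,-.3655,.043],29.5)
a=im[130:230,210:370,::-1];cv2.imwrite("pics/c6.png",cv2.resize(a,None,fx=5,fy=5,interpolation=2))
E
```

```text
time: 23.98
position: [0.5868, 0.1373, 0.1258]
tool_rot: [-1.703, -2.638, 0.006]
ft_force: [-5.5, -3.0, 5.2]
grip_width: 0.135
grip_force: 30.0
time: 24.6
position: [0.5868, 0.136, 0.1258]
tool_rot: [2.422, 1.999, -0.008]
ft_force: [-5.5, -3.9, 5.7]
grip_width: 0.168
grip_force: 29.7
time: 25.22
position: [0.5868, 0.1372, 0.1258]
tool_rot: [2.796, 1.432, -0.006]
ft_force: [-4.1, -1.6, 5.2]
grip_width: 0.135
grip_force: 30.0
time: 25.98
position: [0.5904, 0.139, 0.1992]
tool_rot: [2.794, 1.433, 0.01]
ft_force: [0.6, 0.8, 0.3]
grip_width: 0.458
grip_force: 0.0
[([0.4348, -0.3654], [0.047, 0.048], np.int32(307), [12.0, 131.0, 206.0])]
tcp [0.5883 0.138  0.1956] yaw_y -35.7 shift mm [-498.1  169.6  152.5] turn -13.04 F [-0.6  0.  -1.4] w 39.5 gf 0.0 t 26.07 j7 -1.02
```

View pics/c6.png

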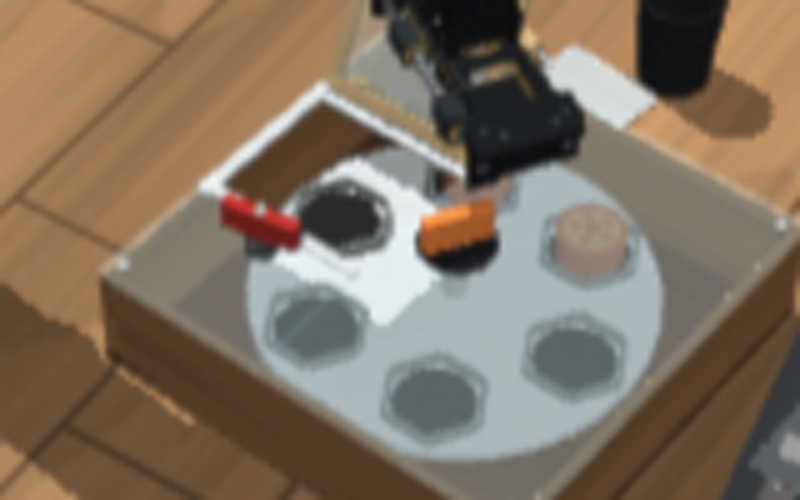

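Empty nest under the hatch at crop (343,220); the loaded ones are at (490,185) and (590,235). On to mould C.

```bash
python3 -m crank '[{"tx":-45,"ty":15,"tz":0,"turn":0},{"tx":-95,"ty":32,"tz":0,"turn":0},{"tx":-150,"ty":51,"tz":0,"turn":0},{"tx":-205,"ty":70,"tz":0,"turn":0},{"tx":-260,"ty":88,"tz":0,"turn":0}]' 80 >/dev/null
python3 -m crank '[{"tx":-50,"ty":17,"tz":15,"turn":0},{"tx":-105,"ty":36,"tz":35,"turn":0},{"tx":-160,"ty":54,"tz":50,"turn":0},{"tx":-210,"ty":71,"tz":60,"turn":0},{"tx":-238,"ty":81,"tz":60,"turn":0}]' >/dev/null
python3 -m crank '[{"tx":0,"ty":0,"tz":0,"turn":-2},{"tx":0,"ty":0,"tz":0,"turn":-4},{"tx":0,"ty":0,"tz":0,"turn":-6},{"tx":0,"ty":0,"tz":0,"turn":-8},{"tx":0,"ty":0,"tz":0,"turn":-9}]' >/dev/null
python3 -m crank '[{"tx":0,"ty":0,"tz":0,"turn":-2},{"tx":0,"ty":0,"tz":0,"turn":-4},{"tx":0,"ty":0,"tz":0,"turn":-4}]' >/dev/null
python3 - <<'E'
from h import *
print(moulds("scene"));print(moulds("top"))
go([.4355,-.3655,.043],29.5)
E
```

```text
[([0.4361, -0.3662], [0.05, 0.048], np.int32(200), [12.0, 127.0, 199.0]), ([0.7321, -0.1821], [0.031, 0.088], np.int32(136), [105.0, 114.0, 108.0])]
[([0.4334, -0.3619], [0.046, 0.041], np.int32(244), [12.0, 131.0, 206.0])]
tcp [ 0.4343 -0.3647  0.1346] yaw_y 29.1 shift mm [-1.4  0.7 91.6] turn -0.08 F [0.7 0.3 0.3] w 80.0 gf 0.0 t 28.43 j7 1.09
```

```bash
python3 -m crank '[{"tx":-1,"ty":1,"tz":40,"turn":0},{"tx":-1,"ty":1,"tz":75,"turn":0},{"tx":-1,"ty":1,"tz":88,"turn":0},{"tx":-1,"ty":1,"tz":91,"turn":0},{"tx":-1,"ty":1,"tz":91,"turn":0}]' >/dev/null
python3 -m crank '[{"tx":0,"ty":0,"tz":0,"turn":0},{"tx":0,"ty":0,"tz":0,"turn":0},{"tx":0,"ty":0,"tz":0,"turn":0},{"tx":0,"ty":0,"tz":0,"turn":0},{"tx":0,"ty":0,"tz":0,"turn":0}]' 40 30
python3 -m crank '[{"tx":0,"ty":0,"tz":-20,"turn":0},{"tx":0,"ty":0,"tz":-60,"turn":0},{"tx":0,"ty":0,"tz":-100,"turn":0},{"tx":0,"ty":0,"tz":-140,"turn":0},{"tx":0,"ty":0,"tz":-140,"turn":0}]'
python3 - <<'E'
from h import *
go([.4835,.148,.083],29.5)
E
```

```text
time: 29.68
position: [0.4362, -0.3656, 0.0448]
tool_rot: [1.587, 2.711, -0.001]
ft_force: [-1.1, 0.2, 2.0]
grip_width: 0.586
grip_force: 30.0
time: 30.3
position: [0.4381, -0.3666, 0.1881]
tool_rot: [1.584, 2.705, -0.002]
ft_force: [0.5, 0.3, -2.3]
grip_width: 0.578
grip_force: 30.0
tcp [ 0.4381 -0.3666  0.1881] yaw_y 29.3 shift mm [427.2 291.2 103. ] turn -0.04 F [ 0.5  0.3 -2.3] w 50.3 gf 30.0 t 30.3 j7 1.1
```

```bash
python3 -m crank '[{"tx":35,"ty":24,"tz":0,"turn":0},{"tx":75,"ty":51,"tz":0,"turn":0},{"tx":120,"ty":82,"tz":0,"turn":0},{"tx":165,"ty":112,"tz":0,"turn":0},{"tx":210,"ty":143,"tz":0,"turn":0}]' >/dev/null
python3 -m crank '[{"tx":45,"ty":31,"tz":0,"turn":0},{"tx":90,"ty":62,"tz":0,"turn":0},{"tx":140,"ty":96,"tz":0,"turn":0},{"tx":185,"ty":126,"tz":0,"turn":0},{"tx":217,"ty":148,"tz":0,"turn":0}]' >/dev/null
python3 -m crank '[{"tx":0,"ty":0,"tz":0,"turn":0},{"tx":0,"ty":0,"tz":0,"turn":0}]' 
python3 - <<'E'
from h import *
im,p,ok=cloud("scene");print(moulds("top"))
go([.4835,.148,.083],29.5)
a=im[130:230,210:370,::-1];cv2.imwrite("pics/c7.png",cv2.resize(a,None,fx=5,fy=5,interpolation=2))
E
```

```text
time: 31.8
position: [0.4804, 0.1485, 0.1833]
tool_rot: [-1.587, -2.71, 0.003]
ft_force: [1.0, -0.7, -1.0]
grip_width: 0.583
grip_force: 30.0
[]
tcp [0.4808 0.1477 0.1838] yaw_y 29.2 shift mm [ -1.    2.7 100.7] turn -0.07 F [-0.1 -1.  -1. ] w 50.8 gf 30.0 t 31.9 j7 0.1
```

View pics/c7.png

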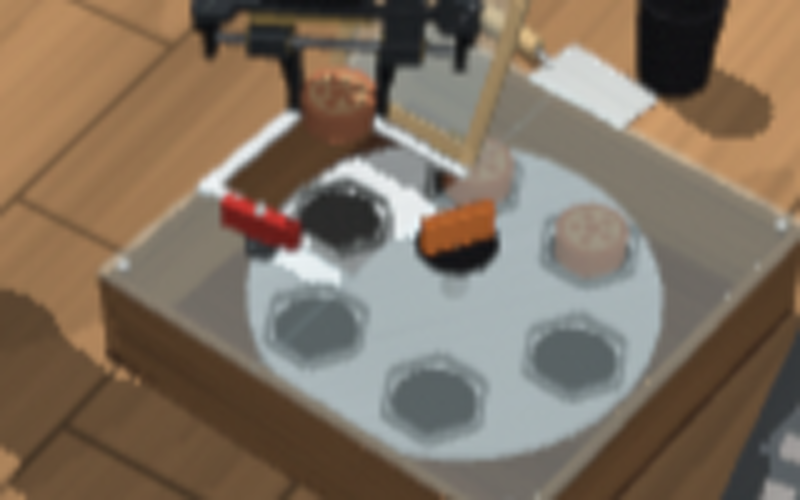

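Mould C is held level above the empty nest, at crop (338,105). Place it.

```bash
python3 -m crank '[{"tx":-1,"ty":2.5,"tz":40,"turn":0},{"tx":-1,"ty":2.5,"tz":75,"turn":0},{"tx":-1,"ty":2.5,"tz":90,"turn":0},{"tx":-1,"ty":2.5,"tz":97,"turn":0},{"tx":-1,"ty":2.5,"tz":97,"turn":0}]' 
python3 -m crank '[{"tx":0,"ty":0,"tz":2,"turn":0},{"tx":0,"ty":0,"tz":3,"turn":0},{"tx":0,"ty":0,"tz":3,"turn":0}]' 
python3 -m crank '[{"tx":0,"ty":0,"tz":1,"turn":0},{"tx":0,"ty":0,"tz":1,"turn":0},{"tx":0,"ty":0,"tz":1,"turn":0},{"tx":0,"ty":0,"tz":1,"turn":0}]' 66
python3 -m crank '[{"tx":0,"ty":0,"tz":-30,"turn":0},{"tx":0,"ty":0,"tz":-70,"turn":0},{"tx":0,"ty":0,"tz":-108,"turn":0},{"tx":0,"ty":0,"tz":-108,"turn":0}]' 
python3 -m crank '[{"tx":0,"ty":0,"tz":0,"turn":2},{"tx":0,"ty":0,"tz":0,"turn":4},{"tx":0,"ty":0,"tz":0,"turn":6},{"tx":0,"ty":0,"tz":0,"turn":8},{"tx":0,"ty":0,"tz":0,"turn":10}]' 40 >/dev/null
python3 -m crank '[{"tx":0,"ty":0,"tz":0,"turn":2},{"tx":0,"ty":0,"tz":0,"turn":3},{"tx":0,"ty":0,"tz":0,"turn":3}]' >/dev/null
python3 - <<'E'
from h import *
go([.588,.138,.124],-35.5)
E
```

```text
time: 32.52
position: [0.4841, 0.1496, 0.088]
tool_rot: [1.588, 2.71, 0.001]
ft_force: [-0.4, -0.4, -0.6]
grip_width: 0.583
grip_force: 30.0
time: 32.9
position: [0.4838, 0.1498, 0.0848]
tool_rot: [1.587, 2.711, 0.0]
ft_force: [0.1, -0.4, -1.0]
grip_width: 0.584
grip_force: 30.0
time: 33.4
position: [0.4837, 0.1497, 0.0836]
tool_rot: [1.587, 2.711, -0.0]
ft_force: [0.0, -0.4, -0.3]
grip_width: 0.757
grip_force: 0.0
time: 33.9
position: [0.4856, 0.1506, 0.1945]
tool_rot: [1.585, 2.707, 0.005]
ft_force: [-0.4, -0.7, -0.1]
grip_width: 0.758
grip_force: 0.0
tcp [0.483  0.1496 0.1904] yaw_y -35.6 shift mm [51.8 92.2 66.3] turn -0.03 F [ 0.1  0.2 -0.2] w 39.9 gf 0.0 t 34.9 j7 -1.03
```

```bash
python3 -m crank '[{"tx":24,"ty":42,"tz":0,"turn":0},{"tx":43,"ty":76,"tz":0,"turn":0},{"tx":52,"ty":92,"tz":0,"turn":0},{"tx":52,"ty":92,"tz":0,"turn":0}]'
python3 - <<'E'
from h import *
for c in("scene","top"):
    im,p,ok=cloud(c);h=hsv(im)
    k=ok&(h[...,0]<18)&(h[...,1]>90)&(np.hypot(p[...,0]-.4835,p[...,1]-.148)<.05)&(p[...,2]>.066)&(p[...,2]<.09)
    q=p[k];print(len(q),q.mean(0),np.percentile(q,[2,98],axis=0).mean(0),q[:,2].std())
go([.588,.138,.124],-35.5)
E
```

```text
time: 35.4
position: [0.5892, 0.1378, 0.1902]
tool_rot: [-2.794, -1.433, 0.002]
ft_force: [0.1, 0.9, 0.6]
grip_width: 0.461
grip_force: 0.0
134 [0.48590895 0.14590222 0.07535978] [0.48444685 0.14768048 0.07427607] 0.0037550647508697668<stdin>:5: RuntimeWarning: Mean of empty slice.
  ret = um.true_divide(
Traceback (most recent call last):
IndexError: index -1 is out of bounds for axis 0 with size 0
```

```bash
python3 -m crank '[{"tx":0,"ty":0,"tz":30,"turn":0},{"tx":0,"ty":0,"tz":55,"turn":0},{"tx":0,"ty":0,"tz":65,"turn":0},{"tx":0,"ty":0,"tz":65,"turn":0}]' >/dev/null
python3 -m crank '[{"tx":0,"ty":0,"tz":0,"turn":0},{"tx":0,"ty":0,"tz":0,"turn":0},{"tx":0,"ty":0,"tz":0,"turn":0},{"tx":0,"ty":0,"tz":0,"turn":0}]' 0 30
python3 -m crank '[{"tx":0,"ty":0,"tz":0,"turn":1},{"tx":0,"ty":0,"tz":0,"turn":2.5},{"tx":0,"ty":0,"tz":0,"turn":4},{"tx":0,"ty":0,"tz":0,"turn":5.5},{"tx":0,"ty":0,"tz":0,"turn":7}]' 
python3 -m crank '[{"tx":0,"ty":0,"tz":0,"turn":1.5},{"tx":0,"ty":0,"tz":0,"turn":3},{"tx":0,"ty":0,"tz":0,"turn":4},{"tx":0,"ty":0,"tz":0,"turn":5},{"tx":0,"ty":0,"tz":0,"turn":5}]' 
python3 -m crank '[{"tx":0,"ty":0,"tz":0,"turn":0},{"tx":0,"ty":0,"tz":0,"turn":0},{"tx":0,"ty":0,"tz":0,"turn":0}]' 40 >/dev/null
python3 -m crank '[{"tx":0,"ty":0,"tz":-50,"turn":0},{"tx":0,"ty":0,"tz":-110,"turn":0},{"tx":0,"ty":0,"tz":-170,"turn":0},{"tx":0,"ty":0,"tz":-190,"turn":0}]' 
python3 - <<'E'
from h import *
im,p,ok=cloud("scene")
cv2.imwrite("pics/scene8.png",im[...,::-1])
a=im[100:230,210:370,::-1];cv2.imwrite("pics/c8.png",cv2.resize(a,None,fx=4.5,fy=4.5,interpolation=2))
for c in("scene","top"):
    ctrl.get_image(c)
    for q in("lid_edge","lid_hinge"): print(c,q,[(np.round(r["xyz"],3).tolist(),round(r["confidence"],2)) for r in ctrl.mark_of(c,q)[:2]])
go([.588,.138,.4],-95.5)
E
```

```text
time: 36.5
position: [0.5881, 0.139, 0.1269]
tool_rot: [-2.794, -1.434, 0.001]
ft_force: [-3.3, -0.0, 3.9]
grip_width: 0.134
grip_force: 30.0
time: 37.12
position: [0.588, 0.1379, 0.127]
tool_rot: [3.096, 0.522, -0.003]
ft_force: [-3.4, -2.1, 4.7]
grip_width: 0.166
grip_force: 29.4
time: 37.75
position: [0.5887, 0.137, 0.1269]
tool_rot: [3.136, -0.156, -0.0]
ft_force: [-2.9, -3.8, 4.6]
grip_width: 0.138
grip_force: 30.0
time: 38.62
position: [0.5901, 0.1394, 0.3214]
tool_rot: [-3.136, 0.155, -0.011]
ft_force: [1.4, 0.3, -0.0]
grip_width: 0.457
grip_force: 0.0
scene lid_edge []
scene lid_hinge [([0.488, 0.215, 0.096], 0.82)]
top lid_edge [([0.495, 0.275, 0.223], 0.58)]
top lid_hinge []
tcp [0.588  0.138  0.3144] yaw_y -95.7 shift mm [ -0.3   0.1 -85.6] turn -0.04 F [0.3 0.1 0.1] w 39.8 gf 0.0 t 38.98 j7 -2.04
```

View pics/c8.png

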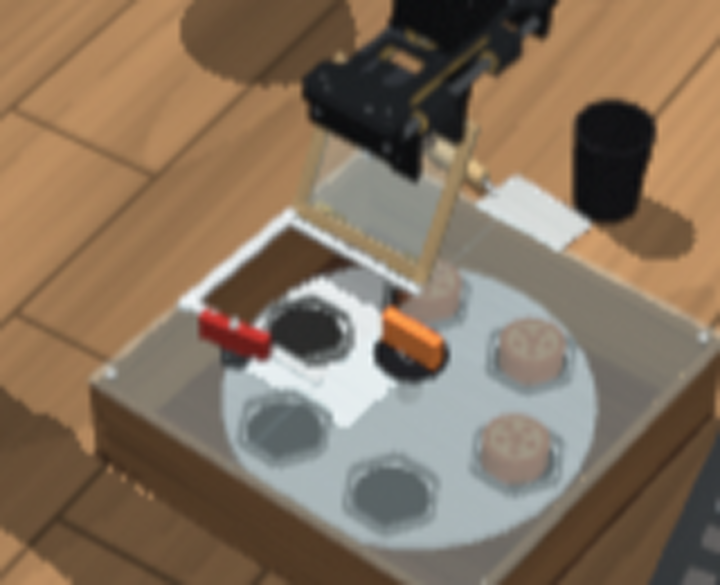

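Three moulds sit in nests at crop (435,290), (533,348) and (517,450), and an empty nest is under the hatch at (305,325). Next I go behind the lid.

```bash
python3 -m crank '[{"tx":-30,"ty":-50,"tz":0,"turn":0},{"tx":-60,"ty":-100,"tz":0,"turn":0},{"tx":-85,"ty":-145,"tz":0,"turn":0},{"tx":-103,"ty":-177,"tz":0,"turn":0},{"tx":-103,"ty":-177,"tz":0,"turn":0}]' 0
python3 -m crank '[{"tx":0,"ty":0,"tz":30,"turn":0},{"tx":0,"ty":0,"tz":60,"turn":0},{"tx":0,"ty":0,"tz":88,"turn":0},{"tx":0,"ty":0,"tz":88,"turn":0}]'
python3 - <<'E'
from h import *
im,p,ok=cloud("scene")
a=im[70:230,210:400,::-1];cv2.imwrite("pics/c9.png",cv2.resize(a,None,fx=3.7,fy=3.7,interpolation=2))
go([.494+.004,.273+.035,.224],-95.5)
E
```

```text
time: 39.6
position: [0.5007, 0.3284, 0.3153]
tool_rot: [-3.138, 0.144, 0.004]
ft_force: [0.5, -1.0, -0.7]
grip_width: 0.026
grip_force: 0.0
time: 40.1
position: [0.5031, 0.3221, 0.2253]
tool_rot: [3.134, -0.159, -0.008]
ft_force: [-0.2, -0.1, 0.1]
grip_width: 0.007
grip_force: 0.0
tcp [0.5039 0.3231 0.2273] yaw_y -95.8 shift mm [-4.3 15.6  3.3] turn -0.06 F [0.  1.  1.4] w 0.6 gf 0.0 t 40.15 j7 -2.42
```

View pics/c9.png

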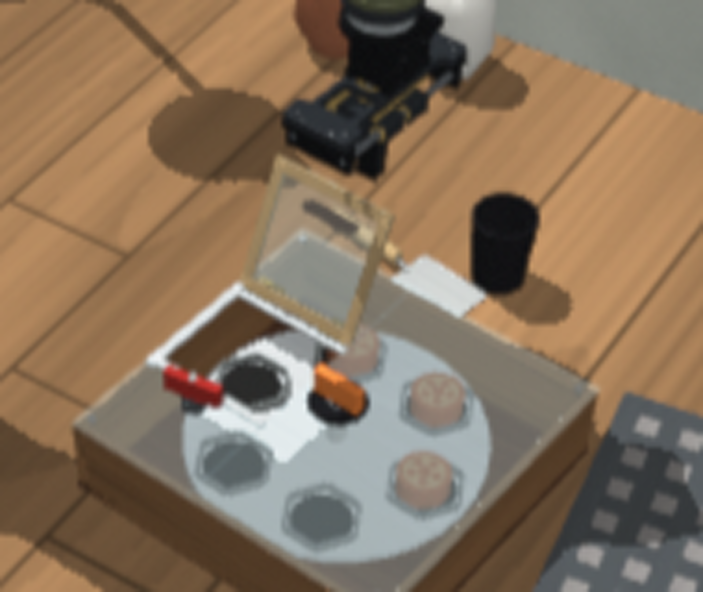

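The closed fingers stand behind the raised lid at crop (370,165), free of it and of the cup. Start pushing.

```bash
python3 -m crank '[{"tx":-5,"ty":25,"tz":0,"turn":0},{"tx":-5,"ty":45,"tz":0,"turn":0},{"tx":-5,"ty":62,"tz":-5,"turn":0},{"tx":-5,"ty":79,"tz":-8,"turn":0},{"tx":-5,"ty":95,"tz":-9,"turn":0}]' 
python3 -m crank '[{"tx":0,"ty":19,"tz":2,"turn":0},{"tx":0,"ty":39,"tz":7,"turn":0},{"tx":0,"ty":58,"tz":16,"turn":0},{"tx":0,"ty":72,"tz":25,"turn":0},{"tx":0,"ty":83,"tz":35,"turn":0}]' 
python3 - <<'E'
from h import *
im,p,ok=cloud("scene")
a=im[70:230,210:400,::-1];cv2.imwrite("pics/c10.png",cv2.resize(a,None,fx=3.7,fy=3.7,interpolation=2))
go([.498,.308,.224],-95.5)
E
```

```text
time: 40.78
position: [0.4901, 0.2304, 0.2391]
tool_rot: [-3.137, 0.156, -0.004]
ft_force: [-0.1, 0.8, 1.7]
grip_width: 0.001
grip_force: 0.7
time: 41.4
position: [0.4816, 0.1438, 0.2042]
tool_rot: [3.132, -0.159, 0.001]
ft_force: [-5.4, -10.8, 16.8]
grip_width: 0.005
grip_force: 9.7
tcp [0.4812 0.1416 0.2028] yaw_y -95.9 shift mm [  -0.5 -167.1  -22.5] turn -0.09 F [-1.9 -8.3  9.9] w 0.4 gf 6.5 t 41.45 j7 -2.05
```

View pics/c10.png

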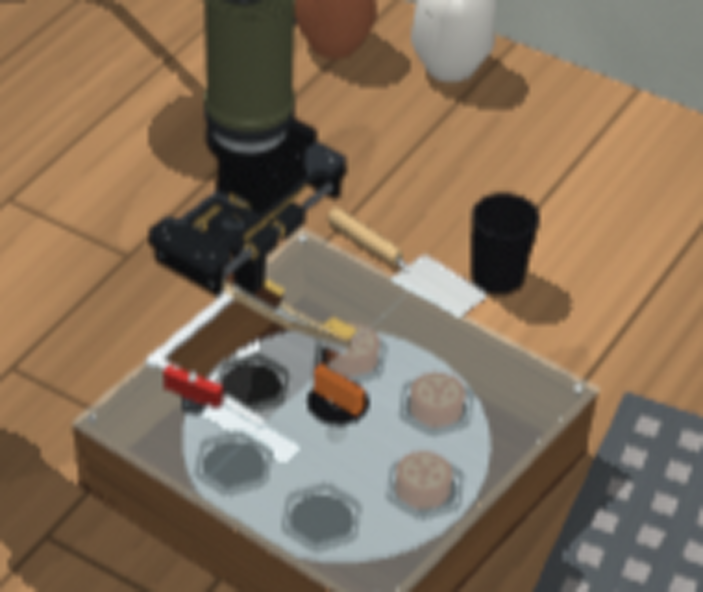

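The lid is about 45° open, and the finger's heel bears on the pull bar at crop (255,270). I lift off, move back onto the bar and follow it down.

```bash
python3 -m crank '[{"tx":0,"ty":0,"tz":-18,"turn":0},{"tx":0,"ty":-13,"tz":-18,"turn":0},{"tx":0,"ty":-13,"tz":-5,"turn":0},{"tx":0,"ty":-6,"tz":5,"turn":0},{"tx":0,"ty":0,"tz":15,"turn":0}]' 
python3 -m crank '[{"tx":0,"ty":6,"tz":7,"turn":0},{"tx":0,"ty":11,"tz":14,"turn":0},{"tx":0,"ty":15,"tz":22,"turn":0},{"tx":0,"ty":19,"tz":30,"turn":0},{"tx":0,"ty":19,"tz":30,"turn":0}]' 
python3 - <<'E'
from h import *
im,p,ok=cloud("scene")
a=im[70:230,210:400,::-1];cv2.imwrite("pics/c11.png",cv2.resize(a,None,fx=3.7,fy=3.7,interpolation=2))
go([.4835-.034*.096,.148-.034*.995,.134],-95.5)
E
```

```text
time: 42.08
position: [0.4806, 0.1472, 0.186]
tool_rot: [3.137, -0.156, -0.002]
ft_force: [-0.5, -0.7, 1.4]
grip_width: 0.009
grip_force: 0.5
time: 42.7
position: [0.4788, 0.1285, 0.1567]
tool_rot: [3.137, -0.157, -0.002]
ft_force: [0.3, 0.6, 0.4]
grip_width: 0.007
grip_force: 0.0
tcp [0.4791 0.129  0.1572] yaw_y -95.7 shift mm [ 2.6 14.6 23.2] turn -0.04 F [0.2 0.2 0.6] w 0.4 gf 0.0 t 42.75 j7 -2.03
```

View pics/c11.png

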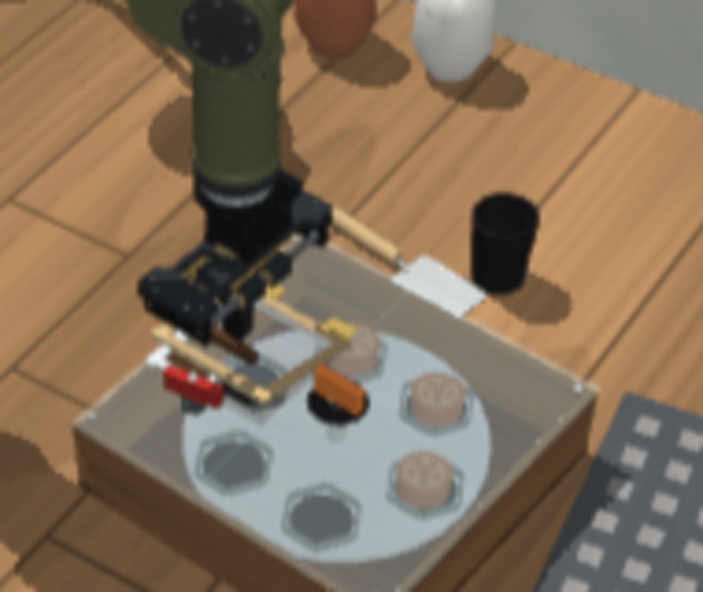

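The lid is now roughly 20° open, with the finger on or just above the bar at crop (237,330). Continue down.

```bash
python3 -m crank '[{"tx":1,"ty":7,"tz":7,"turn":0},{"tx":2,"ty":13,"tz":14,"turn":0},{"tx":2,"ty":15,"tz":18,"turn":0},{"tx":2,"ty":15,"tz":21,"turn":0},{"tx":2,"ty":15,"tz":21,"turn":0}]' 
python3 -m crank '[{"tx":0,"ty":0,"tz":2,"turn":0},{"tx":0,"ty":0,"tz":3,"turn":0},{"tx":0,"ty":0,"tz":3,"turn":0}]' 
python3 - <<'E'
from h import *
go([.4835-.034*.096,.148-.034*.995,.134],-95.5)
E
```

```text
time: 43.38
position: [0.4796, 0.114, 0.1362]
tool_rot: [3.138, -0.156, -0.001]
ft_force: [-0.4, 0.5, 0.8]
grip_width: 0.005
grip_force: 0.0
time: 43.75
position: [0.4798, 0.1141, 0.1335]
tool_rot: [-3.138, 0.156, 0.0]
ft_force: [0.1, -0.1, -0.1]
grip_width: 0.004
grip_force: 0.0
tcp [0.4798 0.1141 0.1335] yaw_y -95.7 shift mm [ 0.5 -0.1 -0.5] turn -0.04 F [ 0.1 -0.1 -0.1] w 0.3 gf 0.0 t 43.75 j7 -2.01
```

```bash
python3 -m crank '[{"tx":0,"ty":0,"tz":2,"turn":0},{"tx":0,"ty":0,"tz":2,"turn":0}]'|grep -E "pos|ft"
python3 -m crank '[{"tx":0,"ty":0,"tz":2,"turn":0},{"tx":0,"ty":0,"tz":2,"turn":0}]' |grep -E "pos|ft"
python3 - <<'E'
from h import *
P=cloud("scene");im,p,ok=P
# lid profile in hatch frame
a=np.radians(-5.5);X=np.array([np.cos(a),np.sin(a)]);Y=np.array([-np.sin(a),np.cos(a)])
q=p[...,:2]-np.array([.4835,.148]);xh=q@X;yh=q@Y
for x0 in(-.05,.045,.066):
  for y0 in np.arange(-.075,.075,.012):
    k=ok&(abs(xh-x0)<.006)&(abs(yh-y0)<.006)&(p[...,2]>.08)&(p[...,2]<.16)
    if k.sum(): print(x0,round(y0,3),p[k][:,2].round(3).max(),k.sum())
E
```

```text
position: [0.4799, 0.1141, 0.1333]
ft_force: [-5.9, -1.0, 11.9]
position: [0.4799, 0.1141, 0.133]
ft_force: [-9.2, -1.8, 23.0]
-0.05 -0.075 0.103 5
-0.05 -0.063 0.105 6
-0.05 -0.003 0.096 1
0.045 -0.075 0.101 10
0.045 -0.063 0.103 8
0.045 -0.051 0.106 7
0.045 -0.039 0.103 7
0.045 -0.027 0.104 8
0.045 -0.015 0.107 9
0.045 -0.003 0.103 10
0.045 0.009 0.104 8
0.045 0.021 0.102 9
0.045 0.033 0.103 8
0.045 0.045 0.103 7
0.045 0.057 0.105 10
0.045 0.069 0.105 7
0.066 -0.075 0.106 9
0.066 -0.063 0.105 14
0.066 -0.051 0.105 9
0.066 -0.039 0.108 11
0.066 -0.027 0.1 11
0.066 -0.015 0.105 13
0.066 -0.003 0.106 11
0.066 0.009 0.105 9
0.066 0.021 0.105 2
0.066 0.033 0.102 6
0.066 0.045 0.104 12
0.066 0.057 0.105 11
0.066 0.069 0.098 6
```

Lid frame reads about 104 mm high all over and resists pressing, so it is shut. Lift off and go to the turnbutton.

```bash
python3 -m crank '[{"tx":0,"ty":0,"tz":-20,"turn":0},{"tx":0,"ty":0,"tz":-60,"turn":0},{"tx":0,"ty":20,"tz":-60,"turn":-1},{"tx":0,"ty":52,"tz":-60,"turn":-2.2},{"tx":0,"ty":52,"tz":-60,"turn":-2.2}]' 32
python3 - <<'E'
from h import *
im,p,ok=cloud("scene");h=hsv(im);x,y,z=p[...,0],p[...,1],p[...,2]
for c in("top","scene"):
    im,p,ok=cloud(c);h=hsv(im);x,y,z=p[...,0],p[...,1],p[...,2]
    k=ok&(z>.11)&(z<.14)&(h[...,1]>150)&((h[...,0]<6)|(h[...,0]>172))&(abs(y-.063)<.05)&(abs(x-.475)<.06)
    if k.sum()>8: print(c,k.sum(),cv2.minAreaRect(p[k][:,:2].astype(np.float32)*1000))
a=im[70:230,210:400,::-1];cv2.imwrite("pics/c12.png",cv2.resize(a,None,fx=3.7,fy=3.7,interpolation=2))
go([.4753,.0624,.130],-84.5)
E
```

```text
time: 44.92
position: [0.4745, 0.0597, 0.1894]
tool_rot: [3.137, 0.139, -0.0]
ft_force: [0.0, 0.1, -0.5]
grip_width: 0.357
grip_force: 0.0
scene 85 ((476.4108581542969, 61.04560852050781), (58.2266960144043, 17.828048706054688), 6.832457542419434)
tcp [0.4746 0.0631 0.1895] yaw_y -84.7 shift mm [ 0.6  0.8 59.5] turn -0.04 F [ 0.1 -1.   0.9] w 31.8 gf 0.0 t 45.08 j7 -1.67
```

View pics/c12.png

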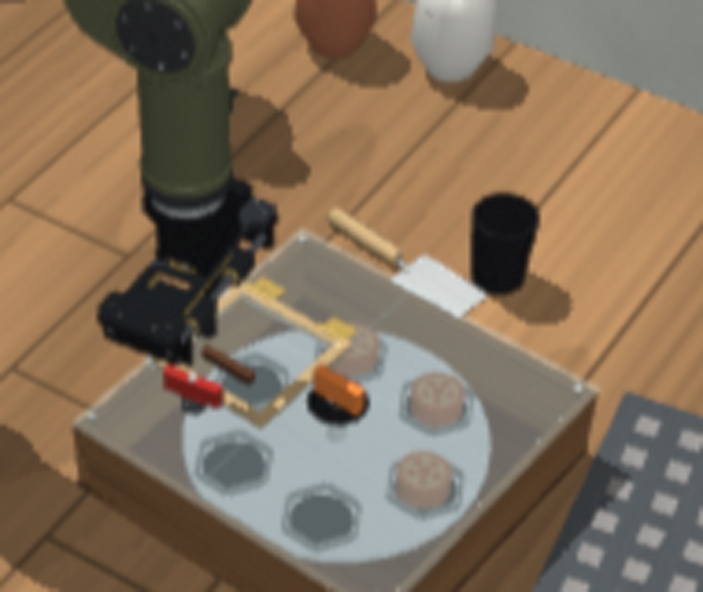

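The lid lies flat with its bar at crop (230,363) and the button is still parallel to the edge at (193,385). Grip it and turn 78° anticlockwise.

```bash
python3 -m crank '[{"tx":0.5,"ty":1,"tz":25,"turn":0},{"tx":0.5,"ty":1,"tz":48,"turn":0},{"tx":0.5,"ty":1,"tz":58,"turn":0},{"tx":0.5,"ty":1,"tz":58,"turn":0}]' 
python3 -m crank '[{"tx":0,"ty":0,"tz":0,"turn":0},{"tx":0,"ty":0,"tz":0,"turn":0},{"tx":0,"ty":0,"tz":0,"turn":0},{"tx":0,"ty":0,"tz":0,"turn":0}]' 0 15
python3 -m crank '[{"tx":0,"ty":0,"tz":0,"turn":-1.5},{"tx":0,"ty":0,"tz":0,"turn":-3},{"tx":0,"ty":0,"tz":0,"turn":-4.5},{"tx":0,"ty":0,"tz":0,"turn":-6},{"tx":0,"ty":0,"tz":0,"turn":-7.5}]'
python3 -m crank '[{"tx":0,"ty":0,"tz":0,"turn":-1.5},{"tx":0,"ty":0,"tz":0,"turn":-3},{"tx":0,"ty":0,"tz":0,"turn":-4.5},{"tx":0,"ty":0,"tz":0,"turn":-6},{"tx":0,"ty":0,"tz":0,"turn":-7.5}]'
python3 -m crank '[{"tx":0,"ty":0,"tz":0,"turn":-0.6},{"tx":0,"ty":0,"tz":0,"turn":-0.6},{"tx":0,"ty":0,"tz":0,"turn":-0.6}]'
python3 -m crank '[{"tx":0,"ty":0,"tz":0,"turn":0},{"tx":0,"ty":0,"tz":0,"turn":0},{"tx":0,"ty":0,"tz":0,"turn":0}]' 40
python3 -m crank '[{"tx":0,"ty":0,"tz":-30,"turn":0},{"tx":0,"ty":0,"tz":-80,"turn":0},{"tx":0,"ty":0,"tz":-140,"turn":0},{"tx":0,"ty":0,"tz":-170,"turn":0}]' 
python3 - <<'E'
from h import *
for c in("top","scene"):
    im,p,ok=cloud(c);h=hsv(im);x,y,z=p[...,0],p[...,1],p[...,2]
    k=ok&(z>.11)&(z<.14)&(h[...,1]>150)&((h[...,0]<6)|(h[...,0]>172))&(abs(y-.063)<.05)&(abs(x-.475)<.06)
    if k.sum()>8: print(c,k.sum(),cv2.minAreaRect(p[k][:,:2].astype(np.float32)*1000))
a=im[70:230,210:400,::-1];cv2.imwrite("pics/c13.png",cv2.resize(a,None,fx=3.7,fy=3.7,interpolation=2))
E
```

```text
time: 45.58
position: [0.4749, 0.062, 0.1311]
tool_rot: [-3.138, -0.147, 0.002]
ft_force: [-0.5, -1.1, -0.2]
grip_width: 0.368
grip_force: 0.0
time: 46.08
position: [0.4756, 0.0616, 0.1321]
tool_rot: [-3.138, -0.145, -0.002]
ft_force: [0.3, 0.2, 3.1]
grip_width: 0.134
grip_force: 15.0
time: 46.7
position: [0.4753, 0.0625, 0.1321]
tool_rot: [-2.921, -1.153, -0.001]
ft_force: [-2.2, 2.6, 4.7]
grip_width: 0.138
grip_force: 15.0
time: 47.32
position: [0.4744, 0.0629, 0.1321]
tool_rot: [-2.394, -2.03, 0.0]
ft_force: [-4.7, 3.6, 5.5]
grip_width: 0.136
grip_force: 15.0
time: 47.7
position: [0.4744, 0.0629, 0.1321]
tool_rot: [-2.345, -2.088, 0.001]
ft_force: [-3.9, 2.9, 6.3]
grip_width: 0.133
grip_force: 15.0
time: 48.08
position: [0.4752, 0.0609, 0.1314]
tool_rot: [2.348, 2.087, -0.0]
ft_force: [-0.6, -0.1, 1.0]
grip_width: 0.387
grip_force: 0.0
time: 48.58
position: [0.4763, 0.0613, 0.305]
tool_rot: [2.345, 2.085, 0.005]
ft_force: [0.3, -0.4, -0.0]
grip_width: 0.458
grip_force: 0.0
scene 81 ((473.89263916015625, 68.6314697265625), (21.175735473632812, 80.41315460205078), 4.895537853240967)
```

View pics/c13.png

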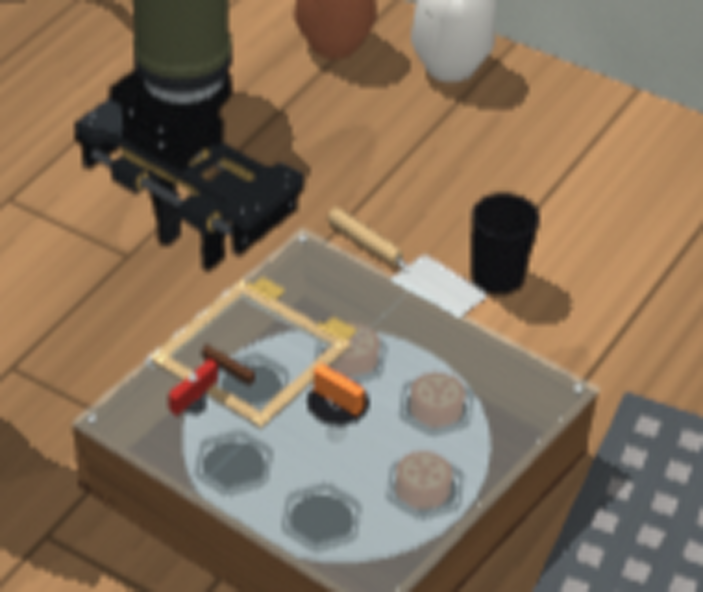

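The red button stands square across the lid edge at crop (193,387), the lid is shut, all three moulds are in their nests, and the gripper is clear.

```bash
python3 -c "
from bench import ctrl
print(ctrl.close_job())"
```

```text
the job is handed in; nothing more can be done
None
```

I put all three moulds from the board into their own nests, indexed an empty nest under the hatch, shut the lid, turned the turnbutton across its edge, and handed the job in at about 49 s; no verdict was returned.

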